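Open the combination-locked tool case

ROBOT

A 6-joint arm with a two-finger parallel gripper is mounted at the origin on the work surface. World frame = base frame: x ahead of the robot, y to its left, z up, the work surface at z = 0. Lengths are in m, angles in rad, forces in N, time in s.
With the tool pointing down it reaches from about 0.325 to 0.775 m from the base axis. Payload 5.5 kg.
Tool frame: the origin (TCP) lies on the centre line of the jaws, within the pads' length; the fingertips stand arm.tips_ahead ahead of it and the grasp point (between the pads) lies 8 mm behind it (arm.tips_ahead is the distance from the TCP to the fingertips, in m); z points along the fingers, y is the line along which they close (so a half turn about z gives the same grasp; the last joint's range is limited). The gripper opens to 85 mm and grips with 20 to 120 N. Pads are 22 mm wide; open, the fingers measure 114 mm over their backs; the gripper's body (76 mm by 85 mm) begins 54 mm behind the grasp point. The pads swing forward as they close: fully open they stand 13 mm farther back than shut.
Start: joints at [-1.351, 0.091, 1.231, -0, 1.82, -0.057], TCP at [0.164, -0.577, 0.242] pointing down, gripper open.
Joint ranges: [-2.87, 2.87], [-0.86, 2.18], [0.17, 2.46], [-1.51, 4.65], [0.06, 2.69], [-2.65, 2.65]. Speed limits (rad/s): [2.57, 2.57, 3.01, 3.14, 3.14, 3.14].

INTERFACE

Orientations are given as a unit quaternion [x, y, z, w].
In Python, from station import arm, cams gives the robot as it stands. The module is installed in compiled form; this text tells all that it offers.
- The arm moves only by the tool send_rows, never from a script. Its argument "deltas" is text: rows parted by semicolons, each of 7 numbers parted by spaces: the shift along the tool's x, y, z in units of 0.4 m (1.0 is 0.4 m), then the turn, a rotation vector about the tool's x, y, z in units of pi/4 rad (1.0 is pi/4 rad), then the closure in counts, from 0 (fully open) to 255 (shut). In form: x y z ax ay az hand; .... A call has 1 to 20 rows; each row is the pose to reach, as a shift and turn from the pose commanded when the call began, along the tool's axes at that moment; what a row does not reach only later rows make up. A row lasts 1/12 s, in which the tool goes at most 41.7 mm and 7.16 degrees, less where a joint would pass 70% of its speed; a pose out of reach is approached as far as the arm can. A call with a number of a shift or a turn outside -1 to 1 is refused whole. A call with a gripper value outside its range is refused whole. The fingers move at their own pace and stop on an object; the grip force is fixed at half the most. Time passes only in rows, so rows that repeat a pose let the fingers close. It gives the time, the measured TCP pose, the force, the opening and the grip force at its end, in the units of the state.
- arm.get_state(): the state, without advancing time (a new reading comes with each control period).
- cams.grab_frame(name): name is "side" or "top"; returns a dict with "img" (480x640x3 uint8, blue, green, red), "camera_matrix" (3x3 intrinsics, pixels), "k1" (the pictures are not rectified: a ray, as slopes to the right and down, at radius r is drawn at 1 + k1 r^2 times it, then the intrinsics apply), "eye" and "orientation" of the camera in the world. Camera axes: x right, y up, looking along -z (the intrinsics and any distortion apply to the point x, -y, -z); pixel columns grow to the right and rows downward; lengths in m; the calibration is good to about 2 mm. A picture is of the moment at which its call begins. There is no depth.
- arm.sign_off(): hands the job in; it is judged then, once.
The state is a dict: "t": time; "qpos": joint angles; "joint_vel": joint speeds; "joint_torque": joint torques, N m; "tcp_pos": TCP position; "ee_rot": TCP orientation; "force": force on the tool from outside, world axes, zero at the start; "moment": the same for the moment, N m; "opening": finger opening in m; "finger_force": force on a finger pad.
Only numpy, scipy, OpenCV 4.12 (cv2) and the standard library are available. Lean on these libraries where they do the work, as an engineer would, in place of code of your own. Each camera call takes 0.05 s, during which the arm holds its last target. There are 200 camera calls.

TASK

Open the tool case on the assembly bench: its three dials each have twelve ticks like a clock face, the long tick being 12, so first set the left dial to 4 and the middle dial to 9 as exactly as you can. The number of the right dial has been lost, so then turn that one slowly clockwise, feeling for the place (between 2 and 5) where the lock lets go and a spring pops the cover ajar, and stop turning there. Then slide the cover fully open, let go, and leave the other things on the bench alone.

Things in the scene. Friction and masses are not known exactly. Their poses are not given: they have to be found in the camera images.
- case: black steel tool case fixed to the bench, 285 (x) by 350 (y) by 100 mm high, place and yaw vary; origin at the centre of its underside. Dial deck at -x (robot's side), aluminium sliding cover at +x, both tops 100 mm above the bench. Dial axes at x -75, y +105/0/-105 mm (left/middle/right). The cover is free only when all three dials are right.
- dial_left_grip (a point): Left dial (left = the robot's left): 70 mm disc, 6 mm thick, with an upright black grip bar 64 long, 14 wide, 34 mm tall, one end a pointed nose with a white line: the pointer. This point: on the vertical turning axis, 21 mm above the disc, 13 mm below the bar's top, 127 mm above the bench; x axis towards the nose, z up.
- dial_middle_grip (a point): Middle dial (left = the robot's left): 70 mm disc, 6 mm thick, with an upright black grip bar 64 long, 14 wide, 34 mm tall, one end a pointed nose with a white line: the pointer. This point: on the vertical turning axis, 21 mm above the disc, 13 mm below the bar's top, 127 mm above the bench; x axis towards the nose, z up.
- dial_right_grip (a point): Right dial (left = the robot's left): 70 mm disc, 6 mm thick, with an upright black grip bar 64 long, 14 wide, 34 mm tall, one end a pointed nose with a white line: the pointer. This point: on the vertical turning axis, 21 mm above the disc, 13 mm below the bar's top, 127 mm above the bench; x axis towards the nose, z up.
- dial_left (a joint): Left dial, rad: 0 = nose at the long tick (12), growing clockwise from above, 0.524 a tick; end stops at -0.15 and 5.9 (cannot pass from 11 over 12). Friction 0.06 N m, no clicks, stays where left. Its number 4 is 2.094; the lock accepts about 0.15 either way.
- dial_middle (a joint): Middle dial, rad: 0 = nose at the long tick (12), growing clockwise from above, 0.524 a tick; end stops at -0.15 and 5.9 (cannot pass from 11 over 12). Friction 0.06 N m, no clicks, stays where left. Its number 9 is 4.712; the lock accepts about 0.15 either way.
- dial_right (a joint): Right dial, read and built as the left one. Starts near 12; its lost number is from 1.05 to 2.4, not always on a tick, accepted about 0.15 either way. Turned clockwise at up to 0.6 rad/s with the other two right, the cover pops soon after the nose enters that window; about 0.3 rad after that a pin stops the dial dead and the torque on the gripper passes 0.35 N m.
- cover (a joint): travel of the sliding cover in m along the case's +x (away from the dials): 0 shut, 0.009 popped ajar by the spring, 0.09 fully open at its stop. Locked, it gives less than 2 mm. Sliding friction about 1 N; it stays where left.
- cover_grip (a point): centre of the upright black grip bar on the cover: 12 mm thick (case x), 100 mm long (case y), 34 mm tall; this point is 23 mm above the cover (123 mm above the bench), 11 mm below the bar's top, 105 mm beyond the dial row when shut; axes as the case's; moves with the cover.
- parts_bin: blue open plastic bin, 160 x 110 x 70 mm, loose on the bench; to be left alone. Origin at the centre of its underside.
- rack_bracket: black sheet-metal U bracket, 150 x 80 x 60 mm, loose on the bench; to be left alone. Origin at the centre of its underside.
- screwdriver: screwdriver, 200 x 30 x 30 mm, loose on the bench; to be left alone. Origin at the centre of its underside.
- carton: closed cardboard carton, 110 x 80 x 60 mm, loose on the bench; to be left alone. Origin at the centre of its underside.

How it is judged:
On the way, in this order (a step that is already met when the one before it is completed fails the run):
1. the left dial stands at 4 and the middle dial at 9 (each within 0.17 rad, a third of a tick), the cover still shut (value of joint dial_left between 1.924 and 2.264 rad and value of joint dial_middle between 4.542 and 4.882 rad and value of joint cover below 0.004 m), for 0.2 s.
2. the right dial has been turned to its lost number, and the spring has popped the cover ajar (6 mm or more) (value of joint dial_right between 0.75 and 2.85 rad and value of joint cover above 0.006 m), for 0.1 s.
At the end, for the whole second after the job is handed in: The cover stands open by at least 78 of its 90 mm and at rest; the left dial is still at 4 and the middle dial at 9 (within half a tick, 0.26 rad), the right dial between 0.75 and 2.85 rad (value of joint dial_left between 1.834 and 2.354 rad and value of joint dial_middle between 4.452 and 4.972 rad and value of joint dial_right between 0.75 and 2.85 rad and value of joint cover above 0.078 m and velocity of joint cover between -0.01 and 0.01 m/s); the robot touches nothing.
It fails at once if the parts bin is moved by more than 25 mm (distance of parts_bin from where it was at the start of the episode above 0.025 m).
It fails at once if the rack bracket is moved by more than 25 mm (distance of rack_bracket from where it was at the start of the episode above 0.025 m).
It fails at once if the screwdriver is moved by more than 25 mm (distance of screwdriver from where it was at the start of the episode above 0.025 m).
It fails at once if the carton is moved by more than 25 mm (distance of carton from where it was at the start of the episode above 0.025 m).
It also fails if it takes over 72 s, if anything falls off the work surface, if the arm or the gripper's body presses on something with over 40 N, if the wrist force passes 120 N, or if a joint passes its speed limit or range.

## Working session

There is one attempt and no reset: what is moved stays moved. The work goes in short steps, Python scripts to look and compute and a tool call to move; the robot and the scene stay as the last step left them, time stands still between calls to the robot, and variables do not carry over. Pictures are saved under pics/ and viewed, at most 10 in all, crops included, and the job is handed in when it is done.

Besides the shell and the picture viewer there is one more tool, called after "Request:" as name(argument=value, ...), one argument or row to a line, values as JSON. send_rows: Moves the arm, as the interface text tells. Shifts and turns lie within -1 to 1; 1 stands for 0.4 m of shift or pi/4 rad of turn. Its arguments: {"type":"object","properties":{"deltas":{"type":"string"}},"required":["deltas"]}

```bash
mkdir -p pics; cat > h.py <<'E'
import numpy as np, cv2
from scipy.spatial.transform import Rotation as R
from station import arm, cams
def ray2(f,u,v,z):
    K=f["camera_matrix"]; p=cv2.undistortPoints(np.array([[[u,v]]],float),np.array(K),np.array([f["k1"],0,0,0,0.]))[0,0]
    d=R.from_quat(f["orientation"]).apply([p[0],-p[1],-1]); e=np.array(f["eye"])
    return e+d*(z-e[2])/d[2]
def proj(f,P):
    q=R.from_quat(f["orientation"]).inv().apply(np.array(P)-f["eye"]); x,y=q[0]/-q[2],-q[1]/-q[2]
    s=1+f["k1"]*(x*x+y*y); K=np.array(f["camera_matrix"]); return K[0,0]*x*s+K[0,2],K[1,1]*y*s+K[1,2]
E
python3 - <<'E'
from h import *
import pickle
for n in ("top","side"):
    f=cams.grab_frame(n); cv2.imwrite(f"pics/{n}0.png",f["img"]); pickle.dump(f,open(n+"0.pkl","wb"))
    print(n,f["eye"],f["orientation"],f["camera_matrix"],f["k1"])
print(arm.get_state(), arm.tips_ahead)
E
```

```text
top [0.37278352 0.01206668 1.59726865] [ 0.03553461 -0.04495658 -0.7043745   0.70751167] [[588.84615499   0.         319.67723477]
 [  0.         588.84615499 234.08201262]
 [  0.           0.           1.        ]] 0.05183027100837455
side [0.28225808 0.67677234 0.93572933] [-0.06878977  0.34902299  0.91443819 -0.19301222] [[550.0013308    0.         319.71112905]
 [  0.         550.0013308  231.47495787]
 [  0.           0.           1.        ]] -0.15454442456034742
{'t': 0.1, 'qpos': array([-1.35067009e+00,  9.18211412e-02,  1.23181029e+00, -7.73811946e-06,
        1.81982308e+00, -5.66950090e-02]), 'joint_vel': array([ 0.0006859 , -0.00159621, -0.00317975,  0.00028783, -0.00015052,
       -0.00154204]), 'joint_torque': array([ 3.15456375e-03, -4.60214961e+01, -4.19219327e+01,  3.65300195e-05,
        1.05635336e-02, -9.88261462e-06]), 'tcp_pos': array([ 0.16392355, -0.57691277,  0.24121613]), 'ee_rot': array([ 9.90436234e-01,  1.37968114e-01, -7.97249852e-05, -9.27517692e-04]), 'force': array([-0.7586839 ,  0.74778318, -0.57130273]), 'moment': array([-0.01716797, -0.00588452,  0.01878051]), 'finger_force': 0.0, 'opening': 0.08521848259442012} 0.011
```

View pics/top0.png

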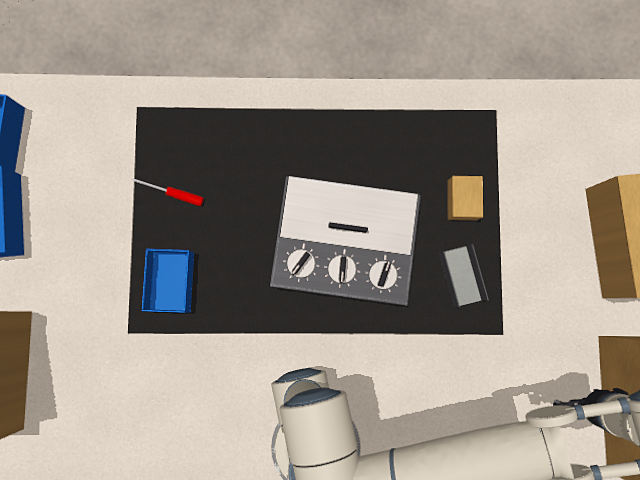

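The picture shows the case in the middle, with its dials at about (301,263), (342,268) and (384,274) and the cover bar at (348,228). The bin is at (168,280) and the bracket at (466,275). I'll enlarge the dials next.

```bash
python3 - <<'E'
import pickle
from h import *
f=pickle.load(open("top0.pkl","rb"));g=pickle.load(open("side0.pkl","rb"))
c=f["img"][215:310,270:420]
cv2.imwrite("pics/c1.png",cv2.resize(c,None,fx=5,fy=5,interpolation=cv2.INTER_CUBIC))
L=ray2(f,301,263,.12);Rr=ray2(f,384,274,.12);M=ray2(f,342,268,.12);B=ray2(f,348,228,.13)
print(L,M,Rr,B,np.linalg.norm(L-Rr))
uv=[proj(g,p) for p in (L,M,Rr)];print(uv)
u0=int(min(a for a,b in uv))-50;v0=int(min(b for a,b in uv))-50
u1=int(max(a for a,b in uv))+50;v1=int(max(b for a,b in uv))+50
u0=max(u0,0);v0=max(v0,0);c=g["img"][v0:v1,u0:u1];s=min(800/c.shape[1],600/c.shape[0]);print(u0,v0,s)
cv2.imwrite("pics/c2.png",cv2.resize(c,None,fx=s,fy=s,interpolation=cv2.INTER_CUBIC))
E
```

```text
[0.46852749 0.03927052 0.12      ] [ 0.45644222 -0.0636771   0.12      ] [ 0.44191717 -0.16901082  0.12      ] [ 0.55642883 -0.07831949  0.13      ] 0.20997435185722646
[(np.float64(360.4679925959706), np.float64(258.1413551347239)), (np.float64(384.1702234328275), np.float64(223.72249788605865)), (np.float64(406.6963710202059), np.float64(192.56520972026192))]
310 142 3.6144578313253013
```

View pics/c1.png

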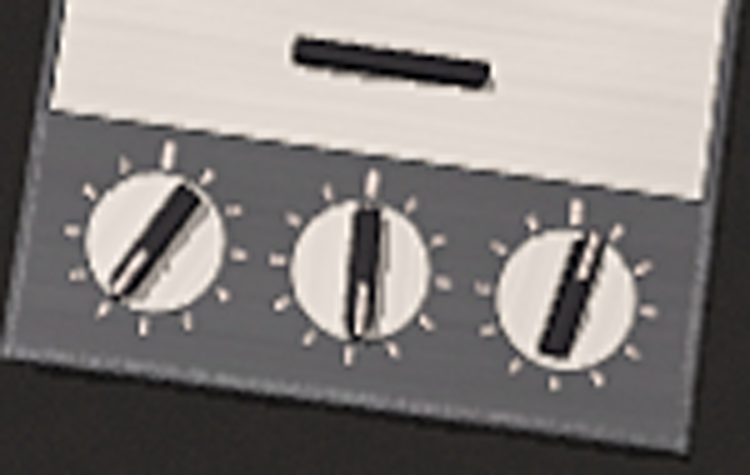

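View pics/c2.png

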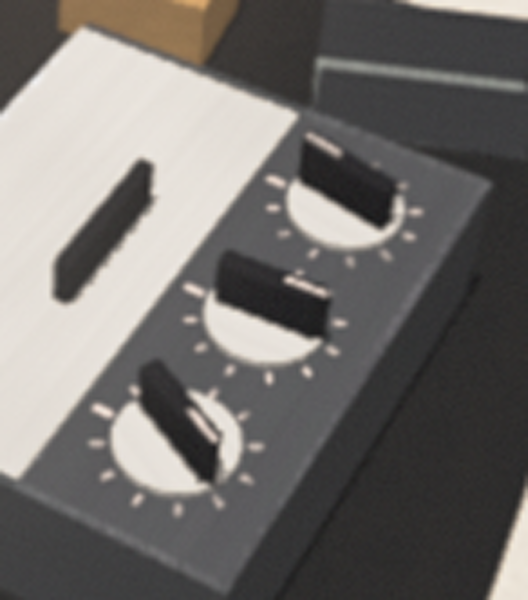

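The crops show the left nose at (118,293), near 7, the middle nose at (358,335), just before 6, and the right nose at (592,235), just past 12. The disc centres are about (155,241), (361,270) and (567,299). I'll turn these into poses and dial values.

```bash
cat >> h.py <<'E'
def plan(P,psi,st=None):
    """shift (units) and turn needed to get TCP to P, tool x yaw psi, pointing down, from measured state"""
    st=st or arm.get_state(); r=R.from_quat(st["ee_rot"])
    t=R.from_euler("z",psi)*R.from_euler("x",np.pi)
    d=r.inv().apply(np.array(P)-st["tcp_pos"])/.4; w=(r.inv()*t).as_rotvec()/(np.pi/4)
    x=r.apply([1,0,0]); return np.round(d,3),np.round(w,3),"yaw",round(np.arctan2(x[1],x[0]),4),"q6",round(st["qpos"][5],3)
E
python3 - <<'E'
import pickle
from h import *
f=pickle.load(open("top0.pkl","rb"))
P=lambda x,y,z:ray2(f,(x+.5)/5-.5+270,(y+.5)/5-.5+215,z)
C=[P(155,241,.106),P(361,270,.106),P(567,299,.106)]
T=[(P(168,155,.1)+P(143,326,.1))/2,(P(373,184,.1)+P(348,355,.1))/2,(P(576,211,.1)+P(554,383,.1))/2]
d=C[0]-C[2];g=np.arctan2(-d[0],d[1]);print("yaw",g,np.linalg.norm(d))
b0,b1=P(295,48,.134),P(488,73,.134);e=b0-b1;print("bar yaw",np.arctan2(-e[0],e[1]),np.linalg.norm(e),(b0+b1)/2)
m=sum(C)/3
print("bar predicted",m+.105*np.array([np.cos(g),np.sin(g),0]))
for c,t,(n,q) in zip(C,T,[((118,293),(190,190)),((358,335),(370,208)),((592,235),(555,352))]):
    n,q=P(*n,.14),P(*q,.14);a=np.arctan2(*(n-q)[1::-1])
    print("disc",c[:2],"ticks",t[:2],"barmid",((n+q)/2)[:2],"len",np.linalg.norm(n-q),"theta",(g-a)%(2*np.pi), "nose yaw",a)
    print(" 12 dir",)
E
```

```text
yaw -0.13517683925311616 0.2106520948789733
bar yaw -0.12454997833028231 0.09752012836436541 [ 0.55921033 -0.07781456  0.134     ]
bar predicted [ 0.55977539 -0.07799274  0.106     ]
disc [0.46993744 0.04054507] ticks [0.47074046 0.04038396] barmid [0.4675326  0.04034749] len 0.06215032544987538 theta 3.6094394241278573 nose yaw 2.5385690437986126
 12 dir
disc [ 0.45571352 -0.06388679] ticks [ 0.45645699 -0.06395815] barmid [ 0.45317139 -0.06364663] len 0.0631424008944347 theta 3.101622839981879 nose yaw 3.046385627944591
 12 dir
disc [ 0.44154879 -0.16818535] ticks [ 0.44299377 -0.16791715] barmid [ 0.44278568 -0.1673373 ] len 0.060890990350053346 theta 0.17982961633442976 nose yaw -0.3150064555875459
 12 dir
```

```bash
python3 - <<'E'
from h import *
print(plan([.470,.0405,.20],-.603)); print(plan([.32,-.27,.23],.277))
E
```

```text
(array([ 1.158, -1.275,  0.106]), array([-2.00e-03,  1.00e-03,  1.12e+00]), 'yaw', np.float64(0.2768), 'q6', np.float64(-0.057))
(array([ 0.585, -0.631,  0.029]), array([-0.002, -0.   , -0.   ]), 'yaw', np.float64(0.2768), 'q6', np.float64(-0.057))
```

Request:
send_rows(
  deltas="0.58 -0.64 0.03 0 0 0 0;0.58 -0.64 0.03 0 0 0 0;0.58 -0.64 0.03 0 0 0.2 0;0.58 -0.64 0.03 0 0 0.4 0;0.58 -0.64 0.03 0 0 0.56 0;0.58 -0.64 0.03 0 0 0.56 0;0.58 -0.64 0.03 0 0 0.56 0;0.58 -0.64 0.03 0 0 0.56 0;0.58 -0.64 0.03 0 0 0.56 0;0.58 -0.64 0.03 0 0 0.56 0",
)

```text
t: 0.93
tcp_pos: [0.3184, -0.2646, 0.2302]
ee_rot: [0.997, -0.079, 0.0, -0.0]
force: [0.7, -0.3, -0.1]
opening: 0.0855
finger_force: 0.0
```

```bash
python3 - <<'E'
from h import *
print(arm.get_state()['tcp_pos'],plan([.470,.0405,.18],-.603))
E
```

```text
[ 0.31838878 -0.26463137  0.23023004] (array([ 0.254, -0.813,  0.126]), array([-0.001, -0.001,  0.566]), 'yaw', np.float64(-0.1581), 'q6', np.float64(0.953))
```

Request:
send_rows(
  deltas="0.25 -0.81 0.03 0 0 0.2 0;0.25 -0.81 0.03 0 0 0.4 0;0.25 -0.81 0.06 0 0 0.57 0;0.254 -0.813 0.126 0 0 0.566 0;0.254 -0.813 0.126 0 0 0.566 0;0.254 -0.813 0.126 0 0 0.566 0;0.254 -0.813 0.126 0 0 0.566 0;0.254 -0.813 0.126 0 0 0.566 0;0.254 -0.813 0.126 0 0 0.566 0;0.254 -0.813 0.126 0 0 0.566 0;0.254 -0.813 0.126 0 0 0.566 0;0.254 -0.813 0.126 0 0 0.566 0;0.254 -0.813 0.126 0 0 0.566 0",
)

```text
t: 2.02
tcp_pos: [0.4702, 0.0353, 0.1801]
ee_rot: [0.954, -0.3, 0.0, 0.0]
force: [-0.7, 0.7, -1.2]
opening: 0.0853
finger_force: 0.0
```

```bash
python3 - <<'E'
from h import *
print(arm.get_state()['tcp_pos'],plan([.470,.0405,.122],-.603))
f=cams.grab_frame("side");c=f["img"][150:310,260:460];cv2.imwrite("pics/s1.png",cv2.resize(c,None,fx=3.5,fy=3.5,interpolation=cv2.INTER_CUBIC))
E
```

```text
[0.47021974 0.03532383 0.18012475] (array([-0.008, -0.01 ,  0.145]), array([ 0.001, -0.001, -0.008]), 'yaw', np.float64(-0.6095), 'q6', np.float64(2.183))
```

View pics/s1.png

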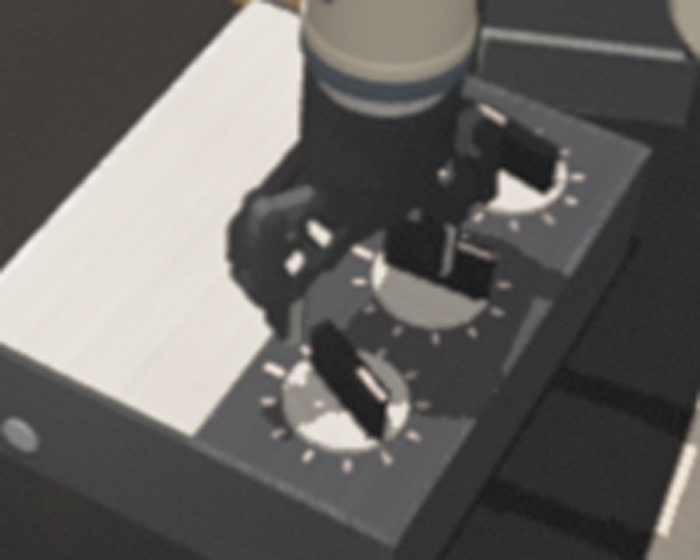

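The gripper hovers over the left dial, about (340,390) in the crop, with its jaws across the bar. I'll check that the arm has settled, then descend.

Request:
send_rows(
  deltas="0 0 0.08 0 0 0 0;0 0 0.145 0 0 0 0;0 0 0.145 0 0 0 0;0 0 0.145 0 0 0 0;0 0 0.145 0 0 0 0",
)

```text
t: 2.48
tcp_pos: [0.4708, 0.0361, 0.1238]
ee_rot: [0.954, -0.3, 0.001, -0.0]
force: [-0.4, 0.6, 0.2]
opening: 0.0856
finger_force: 0.0
```

```bash
python3 - <<'E'
from h import *
s=arm.get_state();print(s['tcp_pos'],s['moment'],s['joint_vel'].round(3),plan([.470,.0405,.122],-.603))
E
```

```text
[0.47076645 0.03608317 0.12377274] [-0.02157304 -0.01995016 -0.02285461] [ 0.008 -0.006 -0.024  0.001 -0.006  0.001] (array([-0.008, -0.008,  0.004]), array([-0.002, -0.002, -0.008]), 'yaw', np.float64(-0.609), 'q6', np.float64(2.184))
```

Request:
send_rows(
  deltas="-0.008 -0.008 0.003 0 0 0 0;-0.008 -0.008 0.003 0 0 0 0;-0.008 -0.008 0.003 0 0 0 120;-0.008 -0.008 0.003 0 0 0 255;-0.008 -0.008 0.003 0 0 0 255;-0.008 -0.008 0.003 0 0 0 255;-0.008 -0.008 0.003 0 0 0 255;-0.008 -0.008 0.003 0 0 0 255;-0.008 -0.008 0.003 0 0 0 255;-0.008 -0.008 0.003 0 0 0 255;-0.008 -0.008 0.003 0 0 0 255;-0.008 -0.008 0.003 0 0 0 255",
)

```text
t: 3.48
tcp_pos: [0.4696, 0.0416, 0.1208]
ee_rot: [0.954, -0.299, 0.0, -0.0]
force: [-0.0, 2.5, 2.0]
opening: 0.0136
finger_force: 59.7
```

```bash
python3 - <<'E'
from h import *
s=arm.get_state();print(s['tcp_pos'],s['force'],s['moment'],plan([.470,.0405,.122],.918))
E
```

```text
[0.46958381 0.04162482 0.12084603] [-0.01859319  2.52116119  1.99443586] [ 0.43080351 -0.10090405  0.04023108] (array([ 0.002,  0.002, -0.003]), array([-1.000e-03, -1.000e-03, -1.942e+00]), 'yaw', np.float64(-0.6072), 'q6', np.float64(2.194))
```

Request:
send_rows(
  deltas="0 0 0 0 0 -0.08 255;0 0 0 0 0 -0.18 255;0 0 0 0 0 -0.3 255;0 0 0 0 0 -0.42 255;0 0 0 0 0 -0.54 255;0 0 0 0 0 -0.66 255;0 0 0 0 0 -0.78 255;0 0 0 0 0 -0.88 255;0 0 0 0 0 -0.95 255;0 0 0 0 0 -0.97 255;0 0 0 0 0 -0.97 255",
)

```text
t: 4.4
tcp_pos: [0.4693, 0.0403, 0.1209]
ee_rot: [0.997, 0.076, -0.0, 0.001]
force: [-0.5, -4.1, 2.9]
opening: 0.0128
finger_force: 59.9
```

Request:
send_rows(
  deltas="0 0 0 0 0 -0.08 255;0 0 0 0 0 -0.18 255;0 0 0 0 0 -0.3 255;0 0 0 0 0 -0.42 255;0 0 0 0 0 -0.54 255;0 0 0 0 0 -0.66 255;0 0 0 0 0 -0.78 255;0 0 0 0 0 -0.88 255;0 0 0 0 0 -0.95 255;0 0 0 0 0 -0.97 255;0 0 0 0 0 -0.97 255;0 0 0 0 0 -0.97 255",
)

```text
t: 5.4
tcp_pos: [0.47, 0.0392, 0.1208]
ee_rot: [0.898, 0.441, -0.0, 0.002]
force: [2.7, -9.3, 1.7]
opening: 0.0133
finger_force: 59.7
```

```bash
python3 - <<'E'
from h import *
s=arm.get_state();print(s['tcp_pos'],s['force'],s['moment'],plan([.470,.0405,.122],.918))
E
```

```text
[0.469955   0.03921249 0.12083371] [ 2.70441314 -9.27117073  1.69997333] [-1.39492125 -0.2747238   0.04240367] (array([ 0.003, -0.002, -0.003]), array([ 0.005,  0.003, -0.007]), 'yaw', np.float64(0.9127), 'q6', np.float64(0.672))
```

Request:
send_rows(
  deltas="0 0 0 0 0 0 0;0 0 0 0 0 0 0;0 0 0 0 0 0 0;0 0 0 0 0 0 0;0 0 0 0 0 0 0;0 0 -0.07 0 0 0 0;0 0 -0.15 0 0 0 0;0 0 -0.15 0 0 -0.15 0;0 0 -0.15 0 0 -0.3 0;0 0 -0.15 0 0 -0.45 0;0 0 -0.15 0 0 -0.6 0;0 0 -0.15 0 0 -0.75 0;0 0 -0.15 0 0 -0.9 0;0 0 -0.15 0 0 -0.95 0",
)

```text
t: 6.57
tcp_pos: [0.4694, 0.0415, 0.1806]
ee_rot: [0.672, 0.741, 0.0, -0.0]
force: [-0.3, 0.7, -0.4]
opening: 0.0853
finger_force: 0.0
```

Request:
send_rows(
  deltas="0 0 0 0 0 -0.15 0;0 0 0 0 0 -0.3 0;0 0 0 0 0 -0.45 0;0 0 0 0 0 -0.6 0;0 0 0 0 0 -0.75 0;0 0 0 0 0 -0.9 0;0 0 0 0 0 -0.95 0;0 0 0 0 0 -0.95 0",
)

```text
t: 7.23
tcp_pos: [0.4694, 0.0415, 0.1806]
ee_rot: [0.358, 0.934, 0.0, -0.0]
force: [-0.1, 0.7, 0.5]
opening: 0.0859
finger_force: 0.0
```

```bash
python3 - <<'E'
from h import *
s=arm.get_state();print(s['tcp_pos'],plan([.456,-.064,.18],3.046))
E
```

```text
[0.46937068 0.04152596 0.18063377] (array([-0.151, -0.219,  0.002]), array([ 0.  , -0.  , -0.81]), 'yaw', np.float64(2.4099), 'q6', np.float64(-0.823))
```

Request:
send_rows(
  deltas="-0.05 -0.08 0 0 0 -0.15 0;-0.1 -0.16 0 0 0 -0.3 0;-0.151 -0.219 0 0 0 -0.45 0;-0.151 -0.219 0 0 0 -0.6 0;-0.151 -0.219 0 0 0 -0.75 0;-0.151 -0.219 0.002 0 0 -0.81 0;-0.151 -0.219 0.002 0 0 -0.81 0;-0.151 -0.219 0.002 0 0 -0.81 0;-0.151 -0.219 0.002 0 0 -0.81 0",
)

```text
t: 7.98
tcp_pos: [0.4557, -0.064, 0.1799]
ee_rot: [0.05, 0.999, 0.0, -0.0]
force: [-0.5, -0.3, 0.2]
opening: 0.0855
finger_force: 0.0
```

```bash
python3 - <<'E'
from h import *
s=arm.get_state();print(s['tcp_pos'],plan([.456,-.064,.122],3.046))
E
```

```text
[ 0.45567435 -0.06397646  0.17986685] (array([-0.001,  0.   ,  0.145]), array([ 0.   , -0.   , -0.005]), 'yaw', np.float64(3.0421), 'q6', np.float64(-1.685))
```

Request:
send_rows(
  deltas="0 0 0.07 0 0 -0.005 0;0 0 0.145 0 0 -0.005 0;0 0 0.145 0 0 -0.005 0;0 0 0.145 0 0 -0.005 0;0 0 0.145 0 0 -0.005 120;0 0 0.145 0 0 -0.005 255;0 0 0.145 0 0 -0.005 255;0 0 0.145 0 0 -0.005 255;0 0 0.145 0 0 -0.005 255;0 0 0.145 0 0 -0.005 255;0 0 0.145 0 0 -0.005 255;0 0 0.145 0 0 -0.005 255;0 0 0.145 0 0 -0.005 255",
)

```text
t: 9.07
tcp_pos: [0.456, -0.0635, 0.1227]
ee_rot: [0.046, 0.999, 0.001, 0.001]
force: [-1.0, 5.8, 5.8]
opening: 0.0133
finger_force: 59.7
```

```bash
python3 - <<'E'
from h import *
s=arm.get_state();print(s['tcp_pos'],s['force'],s['moment'],plan([.456,-.064,.122],1.441))
E
```

```text
[ 0.45600518 -0.0634976   0.12270841] [-1.00741592  5.75602723  5.83226239] [0.74307602 0.13755044 0.01136732] (array([-0.   , -0.001,  0.002]), array([ 0.003, -0.   ,  2.047]), 'yaw', np.float64(3.0491), 'q6', np.float64(-1.692))
```

Request:
send_rows(
  deltas="0 0 0 0 0 0.08 255;0 0 0 0 0 0.18 255;0 0 0 0 0 0.3 255;0 0 0 0 0 0.42 255;0 0 0 0 0 0.54 255;0 0 0 0 0 0.66 255;0 0 0 0 0 0.78 255;0 0 0 0 0 0.9 255;0 0 0 0 0 0.98 255;0 0 0 0 0 1 255;0 0 0 0 0 1 255",
)

```text
t: 9.98
tcp_pos: [0.4564, -0.0627, 0.1227]
ee_rot: [0.425, 0.905, 0.002, 0.0]
force: [1.0, 8.5, 4.5]
opening: 0.0134
finger_force: 59.6
```

Request:
send_rows(
  deltas="0 0 0 0 0 0.08 255;0 0 0 0 0 0.18 255;0 0 0 0 0 0.3 255;0 0 0 0 0 0.42 255;0 0 0 0 0 0.54 255;0 0 0 0 0 0.66 255;0 0 0 0 0 0.78 255;0 0 0 0 0 0.9 255;0 0 0 0 0 0.98 255;0 0 0 0 0 1 255;0 0 0 0 0 1 255",
)

```text
t: 10.9
tcp_pos: [0.4571, -0.0624, 0.1227]
ee_rot: [0.739, 0.674, 0.003, 0.0]
force: [5.8, 8.7, 3.4]
opening: 0.0127
finger_force: 59.3
```

Request:
send_rows(
  deltas="0 0 0 0 0 0.03 255;0 0 0 0 0 0.045 255;0 0 0 0 0 0.045 255",
)

```text
t: 11.15
tcp_pos: [0.4572, -0.0625, 0.1227]
ee_rot: [0.751, 0.661, 0.003, 0.0]
force: [5.6, 9.3, 3.3]
opening: 0.013
finger_force: 59.3
```

```bash
python3 - <<'E'
from h import *
s=arm.get_state();print(s['tcp_pos'],s['force'],s['moment'],plan([.456,-.064,.122],1.441))
E
```

```text
[ 0.45718961 -0.06245392  0.12273902] [5.63777249 9.34799733 3.32195311] [ 1.30938296 -0.65175823 -0.05983757] (array([-0.004, -0.002,  0.002]), array([ 0.005, -0.005,  0.003]), 'yaw', np.float64(1.4434), 'q6', np.float64(-0.085))
```

Request:
send_rows(
  deltas="0 0 0 0 0 0 0;0 0 0 0 0 0 0;0 0 0 0 0 0 0;0 0 0 0 0 0 0;0 0 0 0 0 0 0;0 0 -0.07 0 0 0 0;0 0 -0.15 0 0 0 0;0 0 -0.15 0 0 -0.15 0;0 0 -0.15 0 0 -0.3 0;0 0 -0.15 0 0 -0.45 0;0 0 -0.15 0 0 -0.6 0;0 0 -0.15 0 0 -0.75 0;0 0 -0.15 0 0 -0.9 0;0 0 -0.15 0 0 -0.9 0",
)

```text
t: 12.32
tcp_pos: [0.4556, -0.0644, 0.1818]
ee_rot: [0.474, 0.88, -0.0, -0.0]
force: [-0.7, 0.2, 0.9]
opening: 0.0852
finger_force: 0.0
```

```bash
python3 - <<'E'
from h import *
s=arm.get_state();print(s['tcp_pos'],plan([.442,-.168,.18],2.827))
E
```

```text
[ 0.45556201 -0.06438254  0.18175209] (array([-0.198, -0.171,  0.004]), array([-0.   , -0.   , -0.858]), 'yaw', np.float64(2.153), 'q6', np.float64(-0.796))
```

Request:
send_rows(
  deltas="-0.06 -0.05 0 0 0 -0.15 0;-0.12 -0.1 0 0 0 -0.3 0;-0.198 -0.171 0 0 0 -0.45 0;-0.198 -0.171 0 0 0 -0.6 0;-0.198 -0.171 0 0 0 -0.75 0;-0.198 -0.171 0.004 0 0 -0.858 0;-0.198 -0.171 0.004 0 0 -0.858 0;-0.198 -0.171 0.004 0 0 -0.858 0;-0.198 -0.171 0.004 0 0 -0.858 0",
)

```text
t: 13.07
tcp_pos: [0.4417, -0.1678, 0.1803]
ee_rot: [0.161, 0.987, -0.0, -0.0]
force: [-0.5, -1.2, -0.1]
opening: 0.0854
finger_force: 0.0
```

```bash
python3 - <<'E'
from h import *
s=arm.get_state();print(s['tcp_pos'],plan([.442,-.168,.122],2.827))
import pickle
a=cams.grab_frame("top")["img"][215:310,270:420];b=cams.grab_frame("side");pickle.dump(b,open("side1.pkl","wb"));b=b["img"][160:290,320:440]
z=lambda i,s:cv2.resize(i,None,fx=s,fy=s,interpolation=cv2.INTER_CUBIC)
cv2.imwrite("pics/m1.png",z(a,5));cv2.imwrite("pics/m2.png",z(b,4.5))
E
```

```text
[ 0.4416693  -0.16780092  0.18026395] (array([-0.001, -0.   ,  0.146]), array([-0.  , -0.  , -0.01]), 'yaw', np.float64(2.8191), 'q6', np.float64(-1.683))
```

View pics/m1.png

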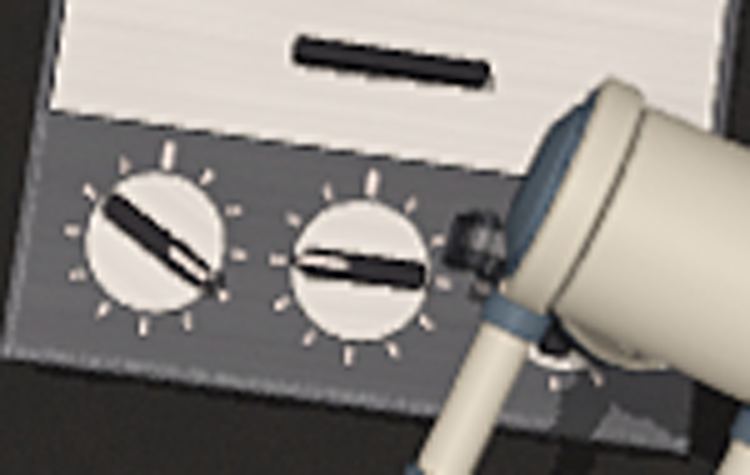

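View pics/m2.png

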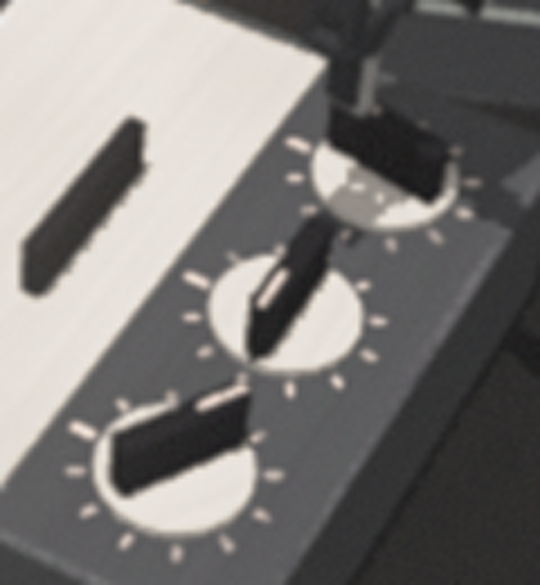

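Both dials read right. The left nose at (216,287) points at the 4 tick (223,295), and the middle nose at (293,260) points at the 9 tick (277,260). Next I'll grip the right dial.

Request:
send_rows(
  deltas="0 0 0.07 0 0 -0.01 0;0 0 0.145 0 0 -0.01 0;0 0 0.145 0 0 -0.01 0;0 0 0.145 0 0 -0.01 0;0 0 0.145 0 0 -0.01 120;0 0 0.145 0 0 -0.01 255;0 0 0.145 0 0 -0.01 255;0 0 0.145 0 0 -0.01 255;0 0 0.145 0 0 -0.01 255;0 0 0.145 0 0 -0.01 255;0 0 0.145 0 0 -0.01 255;0 0 0.145 0 0 -0.01 255;0 0 0.145 0 0 -0.01 255",
)

```text
t: 14.25
tcp_pos: [0.4421, -0.1673, 0.1231]
ee_rot: [0.154, 0.988, 0.001, 0.001]
force: [0.1, 4.6, 5.9]
opening: 0.0129
finger_force: 60.2
```

```bash
cat > w.py <<'E'
from h import *
s=arm.get_state();p=plan([.442,-.168,.122],2.827-1,s)
f=cams.grab_frame("side");img=f["img"]
cv2.imwrite("pics/w_%05.2f.png"%s["t"],img)
import pickle;ref=pickle.load(open("side1.pkl","rb"))["img"]
# cover motion: phase correlation of the bar patch (side view) against the shut picture
c=[int(v) for v in proj(f,[.559,-.078,.125])]
sl=np.s_[c[1]-30:c[1]+30,c[0]-30:c[0]+30]
g=lambda i:np.float32(cv2.cvtColor(i[sl],cv2.COLOR_BGR2GRAY))
print("tcp",s["tcp_pos"].round(4),"F",s["force"].round(1),"M",s["moment"].round(3),"yaw",p[3],"theta",round((-.13+np.pi-p[3]),3),"diff",round(float(np.abs(g(img)-g(ref)).mean()),2),"shift",cv2.phaseCorrelate(g(ref),g(img)),
 "expected px at 9 mm",np.round(np.subtract(proj(f,[.568,-.079,.125]),proj(f,[.559,-.078,.125])),1))
E
python3 w.py
```

```text
tcp [ 0.4421 -0.1673  0.1231] F [0.1 4.6 5.9] M [ 0.806 -0.007  0.049] yaw 2.8316 theta 0.18 diff 0.58 shift ((0.024255773814768844, -0.007811746630235206), 0.9996453981929355) expected px at 9 mm [-3.8 -1.6]
```

Request:
send_rows(
  deltas="0 0 0 0 0 0.03 255;0 0 0 0 0 0.08 255;0 0 0 0 0 0.13 255;0 0 0 0 0 0.18 255;0 0 0 0 0 0.23 255;0 0 0 0 0 0.28 255;0 0 0 0 0 0.33 255;0 0 0 0 0 0.38 255;0 0 0 0 0 0.43 255;0 0 0 0 0 0.48 255;0 0 0 0 0 0.53 255;0 0 0 0 0 0.58 255;0 0 0 0 0 0.63 255;0 0 0 0 0 0.68 255;0 0 0 0 0 0.73 255;0 0 0 0 0 0.78 255;0 0 0 0 0 0.82 255;0 0 0 0 0 0.85 255;0 0 0 0 0 0.85 255",
)

```text
t: 15.88
tcp_pos: [0.4425, -0.1667, 0.1231]
ee_rot: [0.47, 0.883, 0.001, 0.001]
force: [3.3, 7.2, 4.6]
opening: 0.0133
finger_force: 60.1
```

```bash
python3 w.py
```

```text
tcp [ 0.4425 -0.1667  0.1231] F [3.3 7.2 4.6] M [ 1.027 -0.215 -0.039] yaw 2.1634 theta 0.848 diff 0.94 shift ((0.11373071416249303, -0.06028261465600693), 0.985896479288737) expected px at 9 mm [-3.8 -1.6]
```

Request:
send_rows(
  deltas="0 0 0 0 0 0.03 255;0 0 0 0 0 0.07 255;0 0 0 0 0 0.11 255;0 0 0 0 0 0.15 255;0 0 0 0 0 0.19 255;0 0 0 0 0 0.22 255;0 0 0 0 0 0.22 255",
)

```text
t: 16.52
tcp_pos: [0.4427, -0.1666, 0.1231]
ee_rot: [0.544, 0.839, 0.002, 0.001]
force: [2.5, 8.1, 5.1]
opening: 0.0131
finger_force: 60.1
```

```bash
python3 w.py
```

```text
tcp [ 0.4427 -0.1666  0.1231] F [2.5 8.1 5.1] M [ 1.057 -0.359 -0.033] yaw 1.9907 theta 1.021 diff 1.14 shift ((-0.0045864079152302395, -0.04455738781323504), 0.9983571751250161) expected px at 9 mm [-3.8 -1.6]
```

The detector works and shows no pop yet. I'll continue slowly, checking after each step.

Request:
send_rows(
  deltas="0 0 0 0 0 0.03 255;0 0 0 0 0 0.07 255;0 0 0 0 0 0.11 255;0 0 0 0 0 0.15 255;0 0 0 0 0 0.19 255;0 0 0 0 0 0.22 255;0 0 0 0 0 0.22 255",
)

```text
t: 17.15
tcp_pos: [0.4429, -0.1666, 0.1231]
ee_rot: [0.615, 0.789, 0.002, 0.001]
force: [4.3, 8.5, 4.6]
opening: 0.0126
finger_force: 60.0
```

```bash
python3 w.py
```

```text
tcp [ 0.4429 -0.1666  0.1231] F [4.3 8.5 4.6] M [ 1.111 -0.392 -0.054] yaw 1.8179 theta 1.194 diff 2.88 shift ((-0.27467650722686443, -0.07049060823612763), 0.9984131756093767) expected px at 9 mm [-3.8 -1.6]
```

Request:
send_rows(
  deltas="0 0 0 0 0 0.03 255;0 0 0 0 0 0.07 255;0 0 0 0 0 0.11 255;0 0 0 0 0 0.14 255;0 0 0 0 0 0.14 255",
)

```text
t: 17.62
tcp_pos: [0.443, -0.1665, 0.1231]
ee_rot: [0.657, 0.754, 0.002, 0.001]
force: [5.5, 8.2, 4.8]
opening: 0.0128
finger_force: 60.1
```

```bash
python3 w.py
```

```text
tcp [ 0.443  -0.1665  0.1231] F [5.5 8.2 4.8] M [ 1.122 -0.506 -0.169] yaw 1.7079 theta 1.304 diff 13.48 shift ((-0.927565921232631, -0.5835674490825049), 0.6627439377042982) expected px at 9 mm [-3.8 -1.6]
```

```bash
python3 - <<'E'
from h import *
import glob
w=sorted(glob.glob("pics/w_*.png"));z=lambda i:cv2.resize(cv2.imread(i)[140:290,280:400],None,fx=3.2,fy=3.2,interpolation=cv2.INTER_CUBIC)
cv2.imwrite("pics/cmp.png",np.hstack([z(w[0]),z(w[-1])]))
E
```

```text
(no output)
```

View pics/cmp.png

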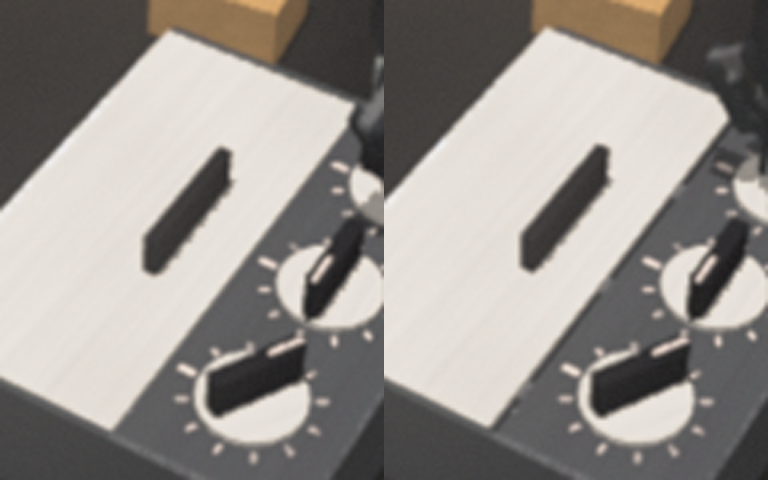

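The right-hand picture shows a gap along the cover edge, and the bar has moved from (187,211) to (181,207), roughly 5 mm or more. The spring may still have been pushing when it was taken, so I'll let time pass and measure again.

Request:
send_rows(
  deltas="0 0 0 0 0 0 255;0 0 0 0 0 0 255;0 0 0 0 0 0 255",
)

```text
t: 17.92
tcp_pos: [0.443, -0.1665, 0.1231]
ee_rot: [0.657, 0.754, 0.002, 0.001]
force: [4.1, 8.6, 3.7]
opening: 0.0133
finger_force: 60.1
```

```bash
python3 w.py; python3 - <<'E'
from h import *
import glob,pickle
ref=pickle.load(open("side1.pkl","rb"))["img"]
for n in sorted(glob.glob("pics/w_*.png")):
    i=cv2.imread(n);U=lambda a:cv2.resize(cv2.cvtColor(a,cv2.COLOR_BGR2GRAY),None,fx=8,fy=8,interpolation=cv2.INTER_CUBIC)
    t=U(ref[183:228,321:355]);m=cv2.matchTemplate(U(i[173:238,309:367]),t,cv2.TM_CCOEFF_NORMED)
    _,v,_,p=cv2.minMaxLoc(m);print(n,round(v,3),p[0]/8-12,p[1]/8-10)
E
```

```text
tcp [ 0.443  -0.1665  0.1231] F [4.1 8.6 3.7] M [ 1.109 -0.475 -0.147] yaw 1.709 theta 1.303 diff 13.49 shift ((-0.944412732884043, -0.5267890790672176), 0.6591577916675144) expected px at 9 mm [-3.8 -1.6]
pics/w_14.25.png 1.0 0.0 0.0
pics/w_15.88.png 0.999 0.125 0.0
pics/w_16.52.png 0.999 -0.125 0.0
pics/w_17.15.png 0.997 -0.375 -0.25
pics/w_17.62.png 0.998 -2.0 -0.875
pics/w_17.92.png 0.998 -2.0 -0.875
```

The cover has moved only about 4.8 mm (2.2 of the expected 4.1 px) and has stopped, so it is just starting to release. I'll go a little farther, watching the torque.

Request:
send_rows(
  deltas="0 0 0 0 0 0.03 255;0 0 0 0 0 0.06 255;0 0 0 0 0 0.08 255;0 0 0 0 0 0.08 255",
)

```text
t: 18.3
tcp_pos: [0.4431, -0.1665, 0.1231]
ee_rot: [0.68, 0.733, 0.002, 0.001]
force: [4.7, 8.2, 4.2]
opening: 0.0132
finger_force: 60.0
```

```bash
cat >> w.py <<'E'
U=lambda a:cv2.resize(cv2.cvtColor(a,cv2.COLOR_BGR2GRAY),None,fx=8,fy=8,interpolation=cv2.INTER_CUBIC)
_,v,_,p=cv2.minMaxLoc(cv2.matchTemplate(U(img[173:238,309:367]),U(ref[183:228,321:355]),cv2.TM_CCOEFF_NORMED));print(round(v,3),p[0]/8-12,p[1]/8-10)
E
python3 w.py
```

```text
tcp [ 0.4431 -0.1665  0.1231] F [4.7 8.2 4.2] M [ 1.13  -0.556 -0.055] yaw 1.6456 theta 1.366 diff 22.16 shift ((-0.1077131195524963, 0.2881841587176943), 0.2652567513783773) expected px at 9 mm [-3.8 -1.6]
0.998 -3.375 -1.5
```

The cover has moved about 8–9 mm and the torque has dropped, so it has popped. I'll stop turning here, release the dial and go to the cover bar.

Request:
send_rows(
  deltas="0 0 0 0 0 0 0;0 0 0 0 0 0 0;0 0 0 0 0 0 0;0 0 0 0 0 0 0;0 0 0 0 0 0 0;0 0 -0.07 0 0 0 0;0 0 -0.15 0 0 0 0;0 0 -0.15 0 0 0 0;0 0 -0.15 0 0 0 0",
)

```text
t: 19.1
tcp_pos: [0.4426, -0.1685, 0.1847]
ee_rot: [0.681, 0.733, 0.001, 0.002]
force: [-0.4, 0.3, 0.3]
opening: 0.0852
finger_force: 0.0
```

```bash
python3 - <<'E'
from h import *
s=arm.get_state();print(s['tcp_pos'],plan([.568,-.079,.18],1.441))
E
```

```text
[ 0.4425914  -0.16852035  0.18471297] (array([0.2  , 0.329, 0.013]), array([0.005, 0.003, 0.259]), 'yaw', np.float64(1.6446), 'q6', np.float64(-0.509))
```

Request:
send_rows(
  deltas="0.04 0.08 0 0 0 0.1 0;0.1 0.16 0 0 0 0.2 0;0.15 0.25 0 0 0 0.259 0;0.2 0.329 0.01 0 0 0.259 0;0.2 0.329 0.01 0 0 0.259 0;0.2 0.329 0.01 0 0 0.259 0;0.2 0.329 0.01 0 0 0.259 0;0.2 0.329 0.01 0 0 0.259 0",
)

```text
t: 19.77
tcp_pos: [0.5662, -0.0791, 0.178]
ee_rot: [0.752, 0.66, -0.0, -0.0]
force: [0.6, -0.5, 0.0]
opening: 0.0854
finger_force: 0.0
```

```bash
python3 w.py; python3 - <<'E'
from h import *
s=arm.get_state();print(s['tcp_pos'],plan([.568,-.079,.119],1.441))
E
```

```text
tcp [ 0.5662 -0.0791  0.178 ] F [ 0.6 -0.5  0. ] M [ 0.018 -0.038  0.047] yaw 1.4406 theta 1.571 diff 47.64 shift ((-1.6322172197660372, 0.978587699018064), 0.1277359676361084) expected px at 9 mm [-3.8 -1.6]
0.894 -3.125 -1.875
[ 0.56629216 -0.07922291  0.17847313] (array([0.001, 0.004, 0.149]), array([ 0.   ,  0.   , -0.001]), 'yaw', np.float64(1.4403), 'q6', np.float64(-0.068))
```

Request:
send_rows(
  deltas="0 0.004 0.07 0 0 0 0;0 0.004 0.148 0 0 0 0;0 0.004 0.148 0 0 0 0;0 0.004 0.148 0 0 0 0;0 0.004 0.148 0 0 0 120;0 0.004 0.148 0 0 0 255;0 0.004 0.148 0 0 0 255;0 0.004 0.148 0 0 0 255;0 0.004 0.148 0 0 0 255;0 0.004 0.148 0 0 0 255;0 0.004 0.148 0 0 0 255;0 0.004 0.148 0 0 0 255;0 0.004 0.148 0 0 0 255",
)

```text
t: 20.9
tcp_pos: [0.5694, -0.0787, 0.1199]
ee_rot: [0.751, 0.66, 0.001, 0.001]
force: [4.5, -1.1, 4.0]
opening: 0.011
finger_force: 60.5
```

Request:
send_rows(
  deltas="0 0.015 0 0 0 0 255;0 0.035 0 0 0 0 255;0 0.06 0 0 0 0 255;0 0.085 0 0 0 0 255;0 0.11 0 0 0 0 255;0 0.135 0 0 0 0 255;0 0.155 0 0 0 0 255;0 0.17 0 0 0 0 255;0 0.183 0 0 0 0 255;0 0.19 0 0 0 0 255;0 0.196 0 0 0 0 255;0 0.2 0 0 0 0 255;0 0.2 0 0 0 0 255;0 0.2 0 0 0 0 255",
)

```text
t: 22.07
tcp_pos: [0.6484, -0.0892, 0.1199]
ee_rot: [0.751, 0.66, 0.0, 0.001]
force: [0.8, -1.4, 4.7]
opening: 0.0107
finger_force: 60.9
```

```bash
python3 - <<'E'
from h import *
s=arm.get_state();p=s['tcp_pos'];u=np.array([np.cos(-.13),np.sin(-.13),0]);print(p,s['force'],s['moment'],"travel",(p-[.5595,-.078,0])@u)
E
```

```text
[ 0.64842508 -0.08924306  0.11990849] [ 0.76764577 -1.39485825  4.72262344] [-0.06812194 -0.10629956 -0.20792647] travel 0.08963220145898229
```

Request:
send_rows(
  deltas="0 0 0 0 0 0 0;0 0 0 0 0 0 0;0 0 0 0 0 0 0;0 0 0 0 0 0 0;0 0 0 0 0 0 0;0 0 -0.07 0 0 0 0;0 0 -0.15 0 0 0 0;0 0 -0.25 0 0 0 0;0 -0.08 -0.3 0 0 0 0;0 -0.16 -0.3 0 0 0 0;0 -0.24 -0.3 0 0 0 0;-0.1 -0.3 -0.3 0 0 0 0;-0.2 -0.3 -0.3 0 0 0 0;-0.3 -0.3 -0.3 0 0 0 0;-0.4 -0.3 -0.3 0 0 0 0;-0.4 -0.3 -0.3 0 0 0 0;-0.4 -0.3 -0.3 0 0 0 0;-0.4 -0.3 -0.3 0 0 0 0",
)

```text
t: 23.57
tcp_pos: [0.5082, -0.2319, 0.2389]
ee_rot: [0.752, 0.66, 0.0, -0.0]
force: [-0.2, -0.1, 0.2]
opening: 0.0855
finger_force: 0.0
```

```bash
python3 - <<'E'
from h import *
f=cams.grab_frame("top");cv2.imwrite("pics/e.png",cv2.resize(f["img"][160:310,260:430],None,fx=3.9,fy=3.9,interpolation=cv2.INTER_CUBIC))
print(arm.get_state()["force"])
E
```

```text
[-0.46456119 -0.2344631   0.35433466]
```

View pics/e.png

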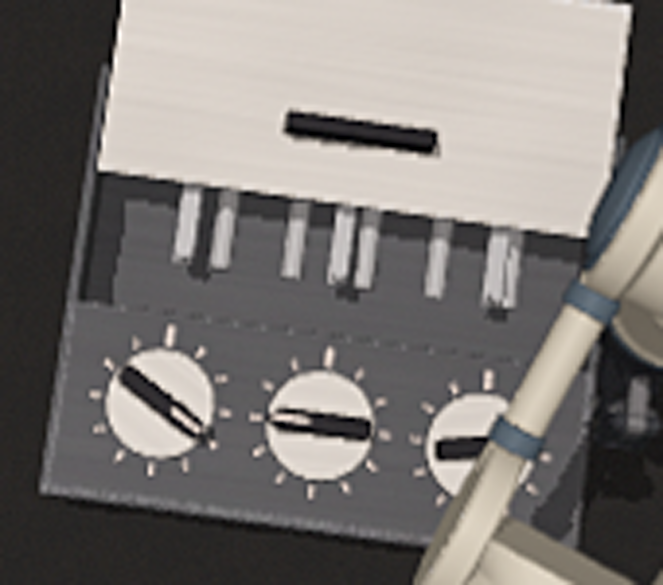

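The cover stands open by about 86–89 mm, with its edge at (97,172) against the deck edge at (78,303). The left dial is at 4, the middle at 9, and the gripper is clear of everything.

```bash
python3 -c "
from station import arm
print(arm.sign_off())"
```

```text
the job is handed in; nothing more can be done
None
```

The job is handed in, though no verdict came back: left dial at 4, middle at 9, right dial stopped at about 1.37 rad where the cover popped, cover slid open about 88 mm by my measurement, and the gripper clear after about 24 s.

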